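Index the bench magnifier to the next row of tubes

ROBOT

A 6-joint arm with a two-finger parallel gripper is mounted at the origin on the work surface. World frame = base frame: x ahead of the robot, y to its left, z up, the work surface at z = 0. Lengths are in m, angles in rad, forces in N, time in s.
With the tool pointing down it reaches from about 0.35 to 0.85 m from the base axis. Payload 8.1 kg.
Tool frame: the origin (TCP) lies between the finger pads; the fingertips stand nose_length ahead of it and the grasp point (between the pads) lies 2 mm behind it (nose_length is the distance from the TCP to the fingertips, in m); z points along the fingers, x is the direction in which the jaws open and shut, and the axes are right-handed (so a half turn about z gives the same grasp; the last joint's range is limited). The gripper opens to 93 mm and grips with 3 to 60 N. Pads are 15 mm wide; open, the fingers measure 128 mm over their backs; the gripper's body (75 mm by 188 mm) begins 65 mm behind the grasp point.
Start: joints at [1.08, 0.13, 1.488, -0, 1.523, -0.085], TCP at [0.237, 0.551, 0.197] pointing down, gripper open.
Joint ranges: [-2.96, 2.96], [-0.89, 2.26], [0.02, 2.5], [-1.34, 4.48], [0, 2.73], [-2.66, 2.66]. Speed limits (rad/s): [2.39, 2.39, 2.79, 3.14, 3.14, 3.14].

INTERFACE

Orientations are given as a rotation vector (axis times angle).
In Python, from plant import * gives the robot as it stands.
- The arm moves only by the tool carry_out, never from a script. Its argument "steps" is a list of rows, each an object with "xyz": the shift along the world's x, y, z in cm, a list of three; "rot": the turn, a rotation vector about the world's x, y, z in degrees, a list of three. In form: [{"xyz": [tx, ty, tz], "rot": [rx, ry, rz]}, ...]. A call has 1 to 10 rows; each row is the pose to reach, as a shift and turn from the pose commanded when the call began; what a row does not reach only later rows make up. A row lasts 1/10 s, in which the tool goes at most 50 mm and 8.59 degrees, less where a joint would pass 70% of its speed; a pose out of reach is approached as far as the arm can. A call with a gripper value outside its range is refused whole. "grip" is the opening, from 0 (shut) to 1 (fully open), set as the call begins (left out, the last holds). The fingers move at their own pace and stop on an object; "force" is the grip in N (left out, the last holds). Time passes only in rows, so rows that repeat a pose let the fingers close. It gives the time, the measured TCP pose, the force and the opening at its end, in the units of the state.
- read_state(): the state, without advancing time (a new reading comes with each control period).
- read_camera(name): name is "scene" or "top"; returns the picture (420x560x3 uint8, red, green, blue); there is no depth.
- calibration(name): a dict with "fov_y" (degrees; the focal length in pixels is half the picture's height over the tangent of half this angle, whatever the lens; pixels are square), "cx", "cy" (the principal point, pixels), "dist_coeffs" ([k1, k2, p1, p2, k3] as OpenCV has them; the pictures are not rectified), "xyz" and "attitude" of the camera in the world. Camera axes: x right, y down, z forward; pixel columns grow to the right and rows downward; lengths in m; the calibration is good to about 2 mm. A picture is of the moment at which its call begins. calibration takes no time and is no camera call.
- close_job(): hands the job in, once; it reports no verdict.
The state is a dict: "t": time; "q": joint angles; "dq": joint speeds; "joint_torque": joint torques, N m; "tool_pos": TCP position; "orientation": TCP orientation; "force": force on the tool from outside, world axes, zero at the start; "wrist_torque": the same for the moment, N m; "opening": finger opening in m.
Only numpy, scipy, OpenCV 4.12 (cv2) and the standard library are available. Lean on these libraries where they do the work, as an engineer would, in place of code of your own. Each camera call takes 0.05 s, during which the arm holds its last target.

TASK

Move the bench magnifier on by one row of tubes: hook a fingertip under the pull ring of its index pin, lift the pin out of its hole, swing the arm one hole towards the side where the rack of capped tubes stands, and let the pin drop fully home in that hole. Do not swing it past that hole or the wrong way, do not pinch or wrench the ring, and leave the loose things on the bench where they are.

Things in the scene. Friction and masses are not known exactly. Their poses are not given: they have to be found in the camera images.
- stand: Fixed magnifier stand, place and yaw vary: grey base 265 x 300 x 12 mm, steel column 40 mm thick, blue fan block of open tubes (top 59 mm up), and on the robot's side a steel index plate with five holes. Origin: on the table under the column's axis (the pivot). Its -x axis points from the column to the middle hole, on the robot's side; z up.
- middle_hole (a point): Mouth of the index plate's middle hole, where the pin starts. The plate is an arc strip 44 mm wide, its top 75 mm above the table. Its five holes, 12.5 mm wide, lie 190 mm from the pivot, 18 degrees (0.314 rad, about 60 mm) apart.
- swing_arm (a joint): Angle of the white swing arm about the column (rad): 0 = over the middle hole, where it starts; positive = free end swung towards the stand's +y (the robot's left), negative = right. Holes at -0.628, -0.314, 0, 0.314, 0.628; limits +-0.78. Turns easily (under 1 N at the ring), stays where left. Arm 12 mm thick, top 97 mm above the table; the pin sits near its free end.
- lens_center (a point): Centre of the round lens (92 mm over its frame) set in the swing arm, 100 mm from the pivot, 91 mm above the table; the frame's top is 97 mm up.
- index_pin (a joint): Height of the sprung index pin over its home place (m): 0 = fully home; 0.010 = rounded 9 mm nose just clear of the hole, resting on the plate; 0.030 = upper stop. It slides straight up and down in the arm, 190 mm from the pivot. Spring: about 3 N down at home, 5.5 N when 20 mm up. Lowered within about 4 mm of a hole it drops in.
- ring_center (a point): Centre of the dark steel pull ring on the pin; travels with pin and arm. 60 mm wide inside, wire 8 mm thick. At home 166 mm above the table, 158 mm from the pivot, in the arm's vertical middle plane. The ring leans 60 degrees from upright: it rises from its foot on the pin (190 mm from the pivot) towards the pivot, so a finger pointing down and tipped 30 degrees towards the pivot goes square through it, with room for 45 mm of it beyond the wire.
- tube_rack: Loose low blue rack, 80 x 130 mm and 48 mm high, with three rows of small white-capped tubes, standing to the left or to the right of the stand: it tells which way the arm is to go. Origin at the centre of its underside. Not to be touched.
- tip_box: Loose closed tip box, 85 x 122 mm, 75 mm high, grey with a white lid, on the other side of the stand. Origin at the centre of its underside. Leave alone.
- beaker: Loose glass beaker, 68 mm wide, 85 mm high. Origin at the centre of its underside. Leave alone.
- jar: Loose white jar with lid, 56 mm wide, 62 mm high. Origin at the centre of its underside. Leave alone.
- reagent_bottle: Loose amber bottle, 72 mm wide, 120 mm high, at the right. Origin at the centre of its underside. Leave alone.
- marker_pen: Loose marker pen, 140 mm long, 13 mm thick, lying in front of the stand along its own y. Origin under its middle. Leave alone.
- forceps: Loose steel forceps, 135 mm long, 8 mm thick, lying in front of the stand along its own y. Origin under its middle. Leave alone.

How it is judged:
On the way, in this order (a step that is already met when the one before it is completed fails the run):
1. the pin is lifted clear of the middle hole by fingers on its ring, the arm still at that hole (value of joint index_pin above 0.0105 m and value of joint swing_arm between -0.15 and 0.15 rad and contact force between the fingers and index_pin above 0.5 N), for 0.1 s.
2. the arm stands at the next hole towards the tube rack, with the pin home in it (((world y of tube_rack above 0 m and value of joint swing_arm between 0.284 and 0.344 rad) or (world y of tube_rack below 0 m and value of joint swing_arm between -0.344 and -0.284 rad)) and value of joint index_pin below 0.002 m), for 0.2 s.
At the end, for the whole second after the job is handed in: The arm rests at the hole next to the middle one on the tube rack's side (within 0.03 rad of 18 degrees), the pin is fully home (within 2 mm), the arm is still, every loose thing is within 30 mm of where it stood and the beaker, jar and bottle are upright (all of step 2 and velocity of joint swing_arm between -0.05 and 0.05 rad/s and distance of each of tube_rack, tip_box, beaker, jar, reagent_bottle, marker_pen, forceps from where it was at the start of the episode below 0.03 m and angle between each of beaker, jar, reagent_bottle's own z axis and vertical below 0.2 rad); the robot touches nothing.
It fails at once if the arm is swung past the next hole, half-way to the second (value of joint swing_arm above 0.471 rad or value of joint swing_arm below -0.471 rad).
It fails at once if the arm is swung the wrong way, half-way to the other neighbouring hole ((world y of tube_rack above 0 m and value of joint swing_arm below -0.157 rad) or (world y of tube_rack below 0 m and value of joint swing_arm above 0.157 rad)).
It fails at once if the ring is pinched hard or wrenched (more than 30 N of finger force on the pin and ring) (contact force between the fingers and index_pin above 30 N).
It fails at once if a loose thing is knocked away, lifted or carried (more than 30 mm) (distance of any of tube_rack, tip_box, beaker, jar, reagent_bottle, marker_pen, forceps from where it was at the start of the episode above 0.03 m).
It also fails if it takes over 48 s, if anything falls off the work surface, if the arm or the gripper's body presses on something with over 40 N, if the wrist force passes 120 N, or if a joint passes its speed limit or range.

## Working session

There is one attempt and no reset: what is moved stays moved. The work goes in short steps, Python scripts to look and compute and a tool call to move; the robot and the scene stay as the last step left them, time stands still between calls to the robot, and variables do not carry over. Pictures are saved under pics/ and viewed, and the job is handed in when it is done.

Besides the shell and the picture viewer there is one more tool, called as a command line: name --argument value ..., lists and objects as JSON in quotes. carry_out: Moves the arm, as the interface text tells. Its arguments: {"type":"object","properties":{"steps":{"type":"array","items":{"type":"object","properties":{"xyz":{"type":"array","items":{"type":"number"}},"rot":{"type":"array","items":{"type":"number"}}}}},"grip":{"type":"number"},"force":{"type":"number"}},"required":["steps"]}

```bash
mkdir -p pics; ls; python3 - <<'E'
from plant import *
import cv2
print(read_state())
for n in("scene","top"):
    print(n,calibration(n)); cv2.imwrite(f"pics/{n}0.png",read_camera(n)[:,:,::-1])
E
```

```text
pics
{'t': 0.0, 'q': array([ 1.07956666e+00,  1.31150096e-01,  1.48928709e+00,  5.52469273e-06,
        1.52302624e+00, -8.54243308e-02]), 'dq': array([-1.90986367e-04,  9.45260788e-04,  4.64534732e-05,  5.37757862e-04,
       -6.47965488e-04,  1.26282682e-03]), 'joint_torque': array([-1.17454092e-03, -5.59886241e+01, -4.91736031e+01,  7.64681166e-02,
        3.62691621e-02, -1.56430160e-04]), 'tool_pos': array([0.23655015, 0.5507215 , 0.19588984]), 'orientation': array([ 2.62277875e+00,  1.72773132e+00, -2.58637379e-03]), 'force': array([-0.14567403, -0.15518434, -1.12088924]), 'wrist_torque': array([-0.01406949, -0.04321072, -0.0128606 ]), 'opening': 0.09285883688677127}
scene {'fov_y': 49.87445563725839, 'cx': 277.6084781834349, 'cy': 211.55042046010053, 'dist_coeffs': array([0.05284436, 0.        , 0.        , 0.        , 0.        ]), 'xyz': array([ 1.30366122, -0.28153518,  0.81404851]), 'attitude': array([-1.95432332, -1.34644536,  0.63727292])}
top {'fov_y': 52.124249072032086, 'cx': 280.9951317093545, 'cy': 213.60750161276883, 'dist_coeffs': array([0.00581737, 0.        , 0.        , 0.        , 0.        ]), 'xyz': array([ 0.39787198, -0.03429494,  1.08843287]), 'attitude': array([-2.12817903,  2.11854981, -0.18436944])}
```

View pics/scene0.png

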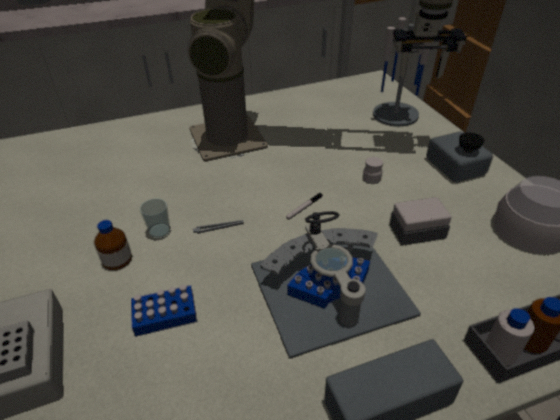

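View pics/top0.png

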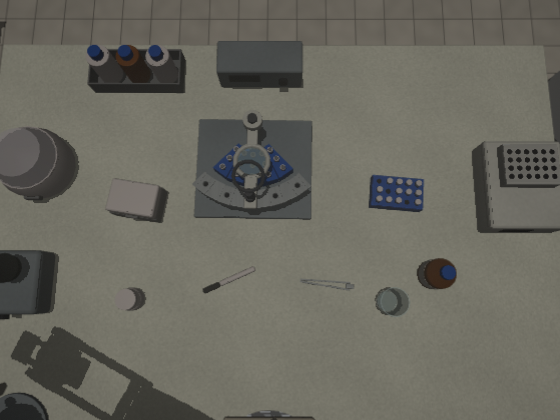

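```bash
python3 - <<'E'
import cv2
a=cv2.imread('pics/top0.png')[110:290,180:380]; cv2.imwrite('pics/topz.png',cv2.resize(a,None,fx=3.3,fy=3.3,interpolation=cv2.INTER_CUBIC))
a=cv2.imread('pics/scene0.png')[120:300,170:390]; cv2.imwrite('pics/scz.png',cv2.resize(a,None,fx=3.3,fy=3.3,interpolation=cv2.INTER_CUBIC))
E
```

```text
(no output)
```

View pics/topz.png

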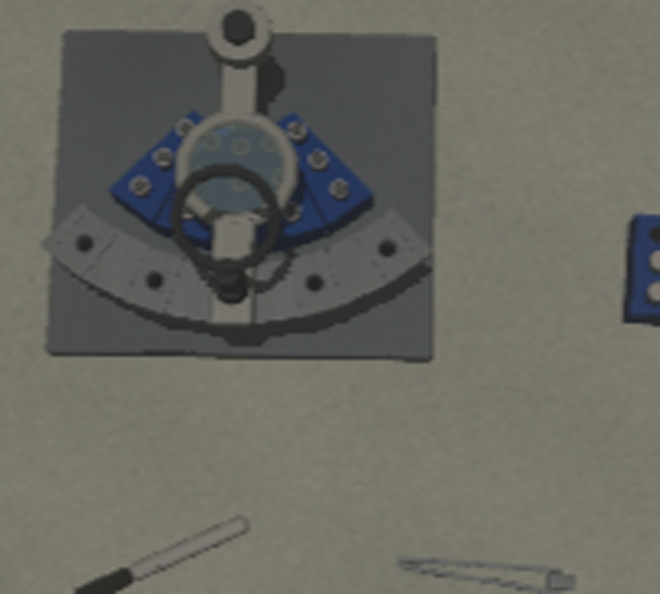

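View pics/scz.png

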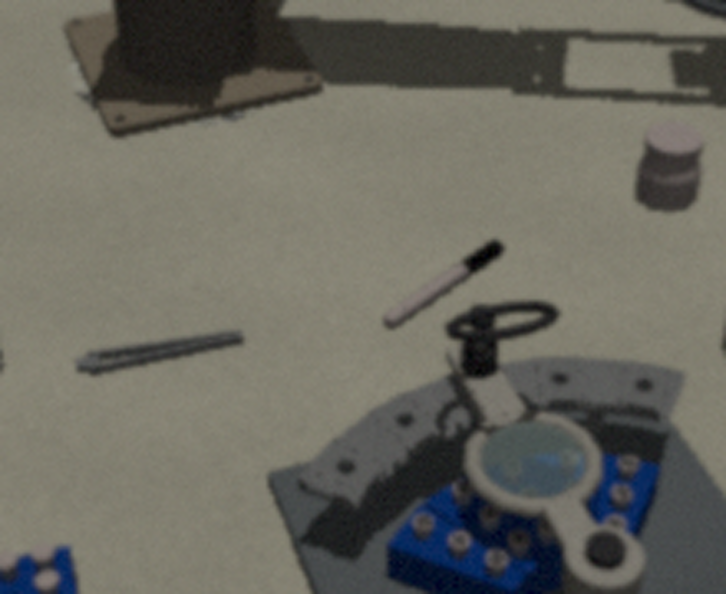

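```bash
cat > h.py <<'E'
from plant import *
import cv2, numpy as np
from scipy.spatial.transform import Rotation as R
def ray(n,uv):
    c=calibration(n); f=210/np.tan(np.radians(c['fov_y']/2))
    K=np.array([[f,0,c['cx']],[0,f,c['cy']],[0,0,1]])
    p=cv2.undistortPoints(np.array([[uv]],float),K,np.array(c['dist_coeffs']))[0,0]
    return np.array(c['xyz']), R.from_rotvec(c['attitude']).as_matrix()@np.array([p[0],p[1],1])
def onz(n,uv,z):
    o,d=ray(n,uv); return o+d*(z-o[2])/d[2]
def proj(n,P):
    c=calibration(n); f=210/np.tan(np.radians(c['fov_y']/2))
    K=np.array([[f,0,c['cx']],[0,f,c['cy']],[0,0,1]]); M=R.from_rotvec(c['attitude']).as_matrix()
    Pc=(np.atleast_2d(P)-c['xyz'])@M
    return cv2.projectPoints(Pc,np.zeros(3),np.zeros(3),K,np.array(c['dist_coeffs']))[0][:,0]
E
python3 - <<'E'
from h import *
from scipy.optimize import least_squares
Z=3.3
t=lambda u,v:(180+(u+.5)/Z-.5,110+(v+.5)/Z-.5)
s=lambda u,v:(170+(u+.5)/Z-.5,120+(v+.5)/Z-.5)
H=[onz('top',t(*p),.075) for p in[(84,243),(155,280),(315,283),(388,248)]]
G=[onz('scene',s(*p),.075) for p in[(644,384),(560,379),(405,420),(346,467)]]
print(np.array(H),np.array(G))
A=np.array([.628,.314,-.314,-.628])
def fn(p,Q):
    a=p[2]+A  # -x axis direction; rotating: hole at angle phi: dir Rz(yaw)Rz(-phi)... 
    return np.r_[p[0]-.19*np.cos(p[2]-A)-Q[:,0], p[1]-.19*np.sin(p[2]-A)-Q[:,1]]
for Q in(H,G):
    r=least_squares(fn,[.7,0,0],args=(np.array(Q),)); print(r.x,np.abs(r.fun).max())
print('lens',onz('top',t(238,168),.097),onz('scene',s(534,460),.097))
print('ring',onz('top',t(226,218),.166),onz('scene',s(503,320),.166))
for n,uv,z in(('rack',(398,193),.048),):print(onz('top',uv,z))
print(R.from_rotvec(read_state()['orientation']).as_matrix())
E
```

```text
[[ 0.65731158  0.15890705  0.075     ]
 [ 0.62954327  0.10573628  0.075     ]
 [ 0.62771164 -0.01167562  0.075     ]
 [ 0.65428817 -0.06519948  0.075     ]] [[ 0.65711685  0.15973546  0.075     ]
 [ 0.63094404  0.10705618  0.075     ]
 [ 0.62859322 -0.01060294  0.075     ]
 [ 0.65506279 -0.06380401  0.075     ]]
[ 0.80942723  0.04463802 -0.01377817] 0.000531087445798134
[ 0.81014762  0.04617444 -0.01149185] 0.0008201906740374909
lens [0.70828658 0.04455037 0.097     ] [0.71320839 0.04602548 0.097     ]
ring [0.6516699  0.04653577 0.166     ] [0.6503124  0.04938202 0.166     ]
[ 0.6410208  -0.31572966  0.048     ]
[[ 3.94824763e-01  9.18756160e-01 -7.24073397e-04]
 [ 9.18755051e-01 -3.94825414e-01 -1.43110300e-03]
 [-1.60071728e-03 -1.00211186e-04 -9.99998714e-01]]
```

```bash
python3 - <<'E'
import plant
for n in dir(plant):
    if not n.startswith('__'): print(n, repr(getattr(plant,n))[:100])
from h import *
# plan helper
s=read_state(); R0=R.from_rotvec(s['orientation']); p0=s['tool_pos']
for a in(30,45):
    b=np.radians(90-0.7)
    Rt=R.from_matrix(np.column_stack([[np.cos(b),np.sin(b),0],[np.sin(b),-np.cos(b),0],[0,0,-1]]))
    Rt=R.from_rotvec([0,0,-.0125])*R.from_rotvec([0,-np.radians(a),0])*R.from_rotvec([0,0,.0125])*Rt
    d=Rt.as_matrix()[:,2]; C=np.array([.652,.0475,.166])
    print(a,d,Rt.as_matrix()[:,0],'rot',np.degrees((Rt*R0.inv()).as_rotvec()),'shift cm to 8cm behind C',100*(C-.08*d-p0))
E
```

```text
IKError <class 'plant.IKError'>
calibration <function make.<locals>.<lambda> at 0x7f02275c8680>
close_job <function connect.<locals>.done at 0x7f022753f740>
nose_length 0.017
read_camera <function make.<locals>.drawn_camera at 0x7f02275c80e0>
read_state <function make.<locals>.<lambda> at 0x7f02275c85e0>
30 [ 0.49996094 -0.00624984 -0.8660254 ] [ 1.22548719e-02  9.99924896e-01 -1.41347616e-04] rot [ -6.18689455 -29.55668056  22.05856956] shift cm to 8cm behind C [ 37.5391717  -50.27903553   3.92639769]
45 [ 0.70705154 -0.0088386  -0.70710678] [ 1.22997939e-02  9.99924335e-01 -1.99895716e-04] rot [ -9.32510577 -44.31580518  21.41340321] shift cm to 8cm behind C [ 35.88244689 -50.25832539   2.65504871]
```

carry_out --steps '[{"xyz": [0, 0, 3], "rot": [0, 0, 0]}, {"xyz": [2, -3, 5.5], "rot": [0, 0, 0]}, {"xyz": [4, -6, 7], "rot": [0, 0, 0]}, {"xyz": [6, -9, 7], "rot": [0, 0, 0]}, {"xyz": [8.5, -13, 7], "rot": [0, 0, 0]}, {"xyz": [11, -17, 7], "rot": [0, 0, 0]}, {"xyz": [13.5, -21, 7], "rot": [0, 0, 0]}, {"xyz": [15.5, -24, 7], "rot": [0, 0, 0]}, {"xyz": [16.5, -25.1, 7], "rot": [0, 0, 0]}, {"xyz": [16.5, -25.1, 7], "rot": [0, 0, 0]}]' --grip 0.1

```text
t: 1.1
tool_pos: [0.4028, 0.299, 0.2666]
orientation: [2.626, 1.724, -0.001]
force: [0.2, 0.3, -0.4]
opening: 0.0175
```

carry_out --steps '[{"xyz": [1, -1.5, 0], "rot": [-0.9, -4.4, 2.1]}, {"xyz": [3, -4.5, 0], "rot": [-1.9, -8.9, 4.3]}, {"xyz": [5, -7.5, 0], "rot": [-2.8, -13.3, 6.4]}, {"xyz": [7, -10.5, 0], "rot": [-3.7, -17.7, 8.6]}, {"xyz": [9, -13.6, 0], "rot": [-4.7, -22.1, 10.7]}, {"xyz": [11, -16.7, 0], "rot": [-5.6, -26.6, 12.8]}, {"xyz": [13, -19.7, 0], "rot": [-6.5, -31, 15]}, {"xyz": [15, -22.7, 0], "rot": [-7.5, -35.5, 17.1]}, {"xyz": [16.2, -24.6, 0], "rot": [-8.4, -39.9, 19.3]}, {"xyz": [16.5, -25.1, 0], "rot": [-9.3, -44.3, 21.4]}]'

```text
t: 2.1
tool_pos: [0.5675, 0.0491, 0.2671]
orientation: [1.767, 1.748, 0.728]
force: [0.0, 0.7, -0.4]
opening: 0.0093
```

```bash
python3 - <<'E'
from h import *
for n in("scene","top"): cv2.imwrite(f"pics/{n}1.png",read_camera(n)[:,:,::-1])
s=read_state(); M=R.from_rotvec(s['orientation']).as_matrix()
print(s['t'],s['tool_pos'],M[:,0],M[:,2],s['force'],s['opening'],s['q'])
C=np.array([.652,.0475,.166]); d=M[:,2]
for k in(.023,): print('shift to C+k d',100*(C+k*d-s['tool_pos']))
E
```

```text
2.2 [0.56497177 0.04953412 0.26281723] [0.01121206 0.99993419 0.00242933] [ 0.70434972 -0.00617321 -0.7098263 ] [ 0.07864456 -0.22592157 -0.90086127] 0.00937239100070121 [ 0.00281159 -0.83032974  2.32791731 -0.0107358   0.8625223  -1.5521464 ]
shift to C+k d [ 10.32282753  -0.21761073 -11.31432356]
```

View pics/scene1.png

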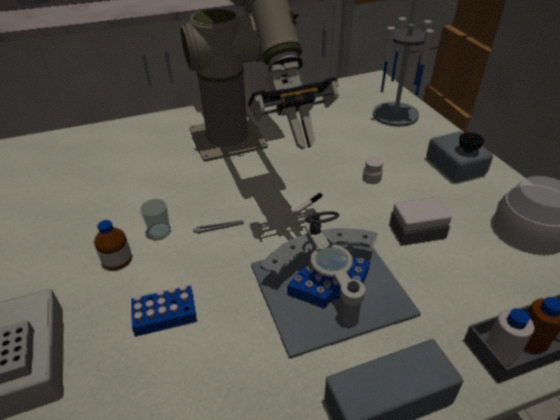

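View pics/top1.png

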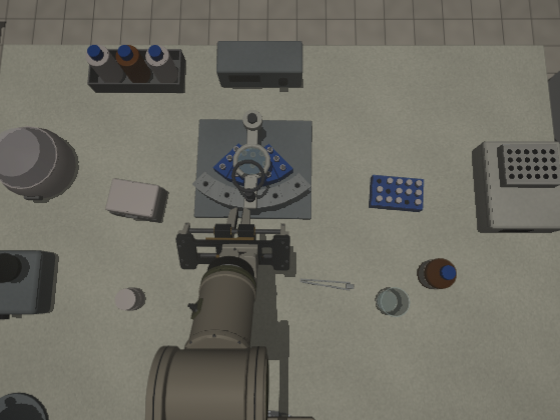

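carry_out --steps '[{"xyz": [1.3, 0, -1.5]}, {"xyz": [2.6, -0.1, -3]}, {"xyz": [3.9, -0.1, -4.5]}, {"xyz": [5.2, -0.2, -6]}, {"xyz": [6, -0.2, -7]}, {"xyz": [6.2, -0.2, -7.4]}, {"xyz": [6.2, -0.2, -7.4]}, {"xyz": [6.2, -0.2, -7.4]}]'

```text
validation failed for argument at $.st...
```

```bash
python3 - <<'E'
from h import *
for n,(a,b,c,d) in(("scene",(120,300,200,420)),("top",(90,270,160,380))):
    cv2.imwrite(f"pics/{n}2.png",cv2.resize(read_camera(n)[a:b,c:d,::-1],None,fx=3.3,fy=3.3,interpolation=cv2.INTER_CUBIC))
s=read_state(); M=R.from_rotvec(s['orientation']).as_matrix()
print(s['t'],s['tool_pos'],M[:,0],M[:,2],s['force'],s['opening'],s['q'])
C=np.array([.652,.0475,.166]); d=M[:,2]
print('shift to C+k d',100*(C+.023*d-s['tool_pos']))
E
```

```text
2.3 [0.56642994 0.05027114 0.26697128] [0.01163377 0.9999277  0.00304143] [ 0.7058577  -0.0060579  -0.70832776] [ 0.94886575 -0.4457882   0.63899969] 0.009094515821510175 [ 0.00522857 -0.82675668  2.3197007  -0.01280804  0.86506686 -1.54839741]
shift to C+k d [ 10.18047862  -0.29104727 -11.72628135]
```

View pics/scene2.png

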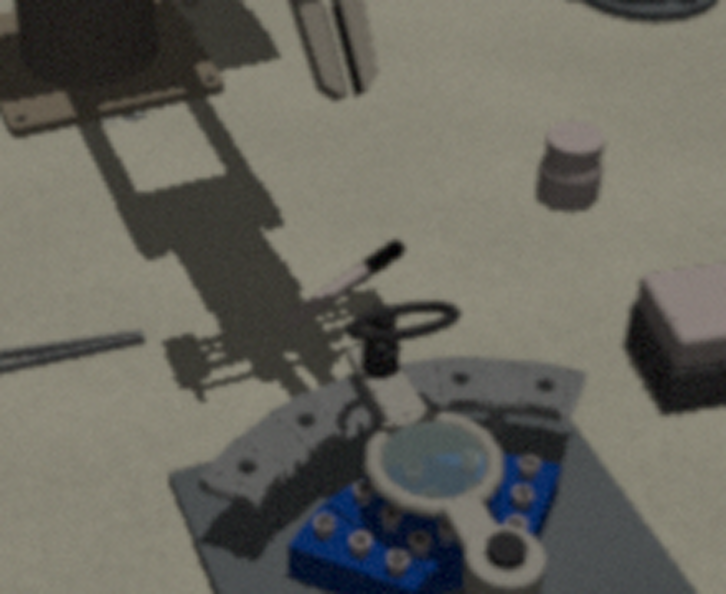

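View pics/top2.png

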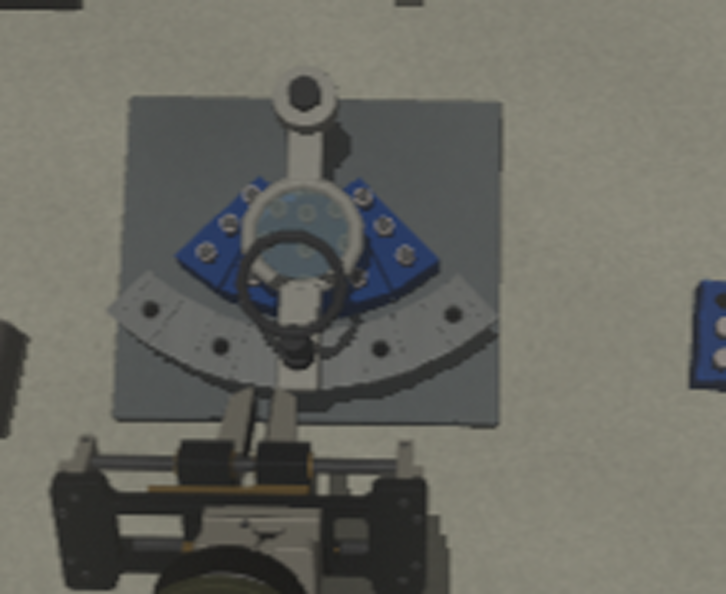

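```bash
python3 - <<'E'
from h import *
s=read_state(); M=R.from_rotvec(s['orientation']).as_matrix()
p=s['tool_pos']+.017*M[:,2]
for n,o in(("scene",(200,120)),("top",(160,90))): print(n,(proj(n,[p,[.652,.0475,.166],[.62,.0479,.148]])-o)*3.3)
print(s['tool_pos'])
E
```

```text
scene [[363.78477532 147.40578902]
 [401.29447695 321.15663585]
 [380.86047078 311.58809879]]
top [[270.35193049 361.20874831]
 [289.42735437 282.37066423]
 [290.1483566  334.86696686]]
[0.56642994 0.05027114 0.26697128]
```

```bash
cat >> h.py <<'E'
def tri(a,b):
    o1,d1=ray('scene',a);o2,d2=ray('top',b)
    k=np.linalg.lstsq(np.column_stack([d1,-d2]),o2-o1,rcond=None)[0]
    A,B=o1+k[0]*d1,o2+k[1]*d2; return (A+B)/2,np.linalg.norm(A-B)
E
python3 - <<'E'
from h import *
s=read_state(); M=R.from_rotvec(s['orientation']).as_matrix()
print(tri((200+347/3.3,120+95/3.3),(160+266/3.3,90+392/3.3)))
for i in range(3):print(read_state()['tool_pos'])
for k in(-.02,0,.017):
  p=s['tool_pos']+k*M[:,2]
  print(k,p,[(proj(n,p)-o)*3.3 for n,o in(("scene",(200,120)),("top",(160,90)))])
for n in("scene","top"): cv2.imwrite(f"pics/{n}3.png",read_camera(n)[:,:,::-1])
print(read_state()['tool_pos'],read_state()['q'])
E
```

```text
(array([0.55424038, 0.04890658, 0.28087392]), np.float64(0.001606683435767345))
[0.56642994 0.05027114 0.26697128]
[0.56642994 0.05027114 0.26697128]
[0.56642994 0.05027114 0.26697128]
-0.02 [0.55231279 0.0503923  0.28113783] [array([[349.18573189,  92.44196934]]), array([[264.63641478, 395.62042063]])]
0 [0.56642994 0.05027114 0.26697128] [array([[357.07109859, 122.1401473 ]]), array([[267.7775498 , 376.70916045]])]
0.017 [0.57842952 0.05016816 0.2549297 ] [array([[363.78477532, 147.40578902]]), array([[270.35193049, 361.20874831]])]
[0.56732464 0.05059885 0.26864649] [ 0.00580644 -0.82526594  2.31687184 -0.01283014  0.86454009 -1.54933225]
```

```bash
python3 - <<'E'
from h import *
s=read_state(); M=R.from_rotvec(s['orientation']).as_matrix()
for n in("scene","top"):
    a=cv2.imread(f"pics/{n}3.png")
    a=cv2.resize(a,None,fx=5,fy=5,interpolation=cv2.INTER_CUBIC)
    for k in(-.1,-.067,-.02,0,.017):
        u=proj(n,s['tool_pos']+k*M[:,2])[0]*5+2
        cv2.circle(a,tuple(int(x) for x in u),4,(0,0,255),-1)
    u=u.astype(int); x0=max(u[0]-400,0);y0=max(u[1]-350,0)
    cv2.imwrite(f"pics/{n}3z.png",a[y0:y0+600,x0:x0+800]); print(x0,y0)
E
```

```text
1154 473
810 646
```

View pics/scene3z.png

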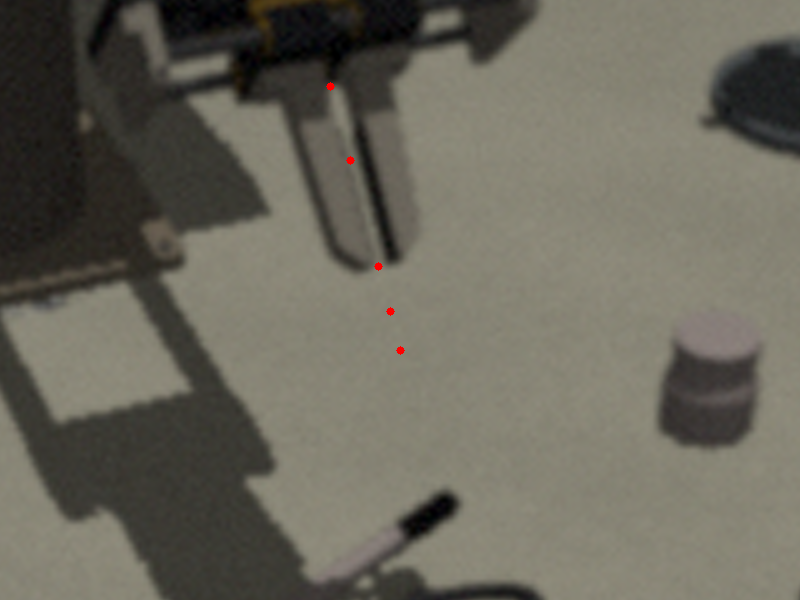

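View pics/top3z.png

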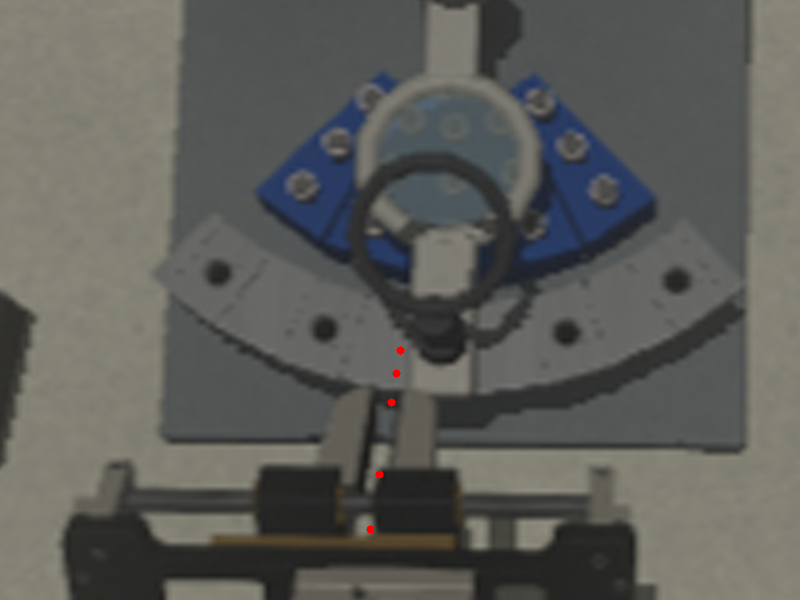

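carry_out --steps '[{"xyz": [1.3, 0, -1.6], "rot": [0, 0, 0]}, {"xyz": [2.9, -0.1, -3.6], "rot": [0, 0, 0]}, {"xyz": [4.5, -0.1, -5.6], "rot": [0, 0, 0]}, {"xyz": [6, -0.2, -7.4], "rot": [0, 0, 0]}, {"xyz": [7.1, -0.2, -8.8], "rot": [0, 0, 0]}, {"xyz": [7.6, -0.2, -9.4], "rot": [0, 0, 0]}, {"xyz": [7.6, -0.2, -9.4], "rot": [0, 0, 0]}, {"xyz": [7.6, -0.2, -9.4], "rot": [0, 0, 0]}]'

```text
t: 3.2
tool_pos: [0.6432, 0.0479, 0.1739]
orientation: [1.769, 1.749, 0.726]
force: [0.4, 0.8, 0.1]
opening: 0.0092
```

```bash
cat > look.py <<'E'
import sys
from h import *
k=sys.argv[1]
for n in("scene","top"):
    a=read_camera(n)[:,:,::-1]
    s=read_state(); M=R.from_rotvec(s['orientation']).as_matrix()
    a=cv2.resize(a,None,fx=5,fy=5,interpolation=cv2.INTER_CUBIC)
    u=proj(n,[.652,.0475,.166])[0]*5
    x0=max(int(u[0])-350,0);y0=max(int(u[1])-300,0)
    for kk in(-.02,):
        u=proj(n,s['tool_pos']+kk*M[:,2])[0]*5+2
        cv2.circle(a,tuple(int(x) for x in u),2,(0,0,255),-1)
    cv2.imwrite(f"pics/{n}{k}.png",a[y0:y0+600,x0:x0+700]); print(n,'px=(u+%d)/5,(v+%d)/5'%(x0,y0))
print(s['t'],s['tool_pos'].round(4),M[:,0].round(3),M[:,2].round(3),s['force'].round(2),s['opening'])
E
python3 look.py 4
```

```text
scene px=(u+1258)/5,(v+786)/5
top px=(u+888)/5,(v+577)/5
3.3 [0.6433 0.0476 0.1746] [0.011 1.    0.001] [ 0.708 -0.007 -0.706] [ 0.74 -0.9  -0.45] 0.009080272534432178
```

View pics/scene4.png

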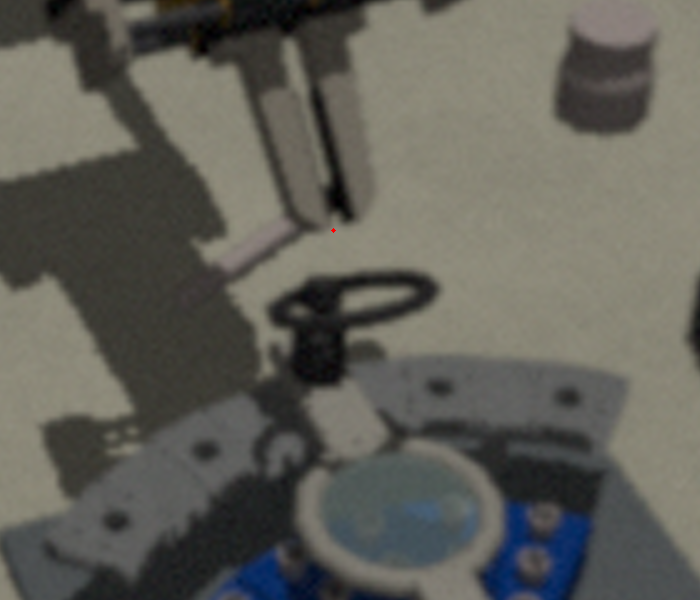

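View pics/top4.png

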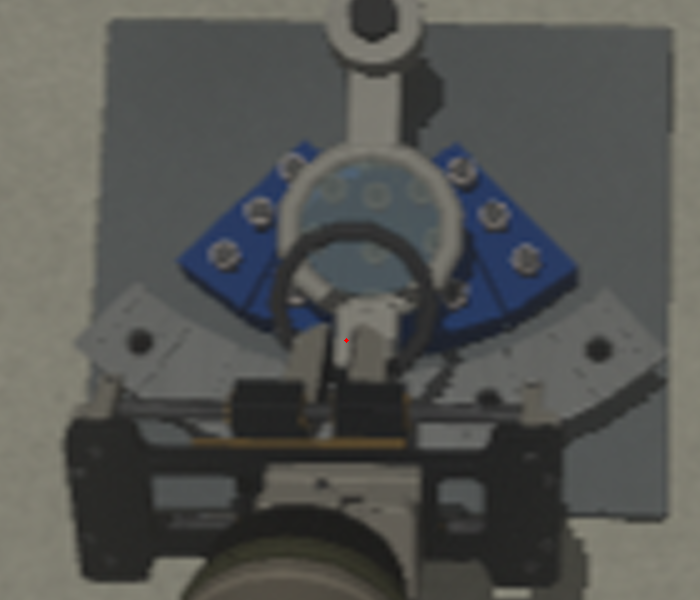

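```bash
python3 - <<'E'
from h import *
S=lambda u,v:((u+1258)/5-.4,(v+786)/5-.4)
T=lambda u,v:((u+888)/5-.4,(v+577)/5-.4)
s=read_state();d=R.from_rotvec(s['orientation']).as_matrix()[:,2]
t,e=tri(S(330,220),T(344,327));print('tip',t,e,(t-s['tool_pos'])@d)
print('ringc',tri(S(355,298),T(354,301)))
print('ring far/mid', tri(S(437,290),T(272,300)), )
E
```

```text
tip [0.63206942 0.04658626 0.19741533] 0.0033071072893161783 -0.024066743207417064
ringc (array([0.65241905, 0.04753062, 0.16877044]), np.float64(0.0019206816405839772))
ring far/mid (array([0.65463914, 0.08517085, 0.16277637]), np.float64(0.0030083740451369145))
```

carry_out --steps '[{"xyz": [0.6, 0, -0.6], "rot": [0, 0, 0]}, {"xyz": [1.2, 0.1, -1.2], "rot": [0, 0, 0]}, {"xyz": [1.8, 0.1, -1.8], "rot": [0, 0, 0]}, {"xyz": [2.4, 0.1, -2.4], "rot": [0, 0, 0]}, {"xyz": [2.8, 0.1, -2.8], "rot": [0, 0, 0]}, {"xyz": [3.1, 0.1, -3.1], "rot": [0, 0, 0]}, {"xyz": [3.1, 0.1, -3.1], "rot": [0, 0, 0]}, {"xyz": [3.1, 0.1, -3.1], "rot": [0, 0, 0]}]'

```text
t: 4.1
tool_pos: [0.6739, 0.0483, 0.1423]
orientation: [1.769, 1.749, 0.726]
force: [0.5, 0.3, -0.2]
opening: 0.0092
```

```bash
python3 look.py 5
```

```text
scene px=(u+1258)/5,(v+786)/5
top px=(u+888)/5,(v+577)/5
4.2 [0.6739 0.0483 0.1423] [0.011 1.    0.001] [ 0.707 -0.007 -0.707] [ 0.27 -0.67  0.92] 0.009223420253798756
```

View pics/scene5.png

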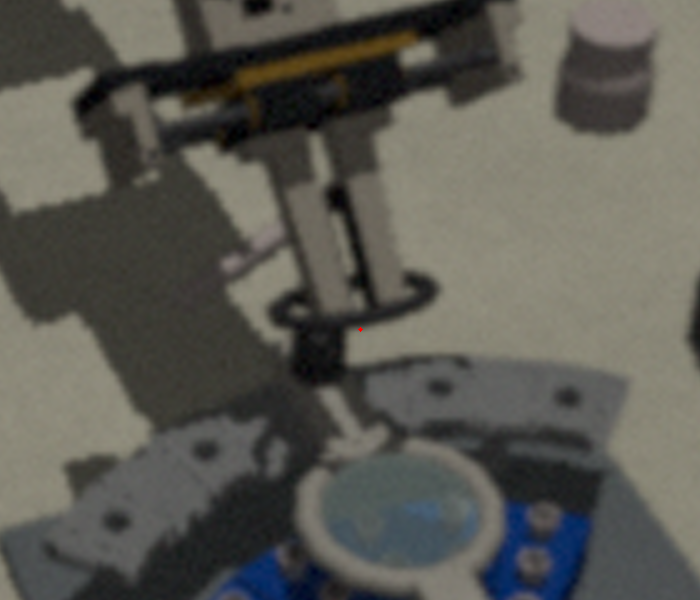

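View pics/top5.png

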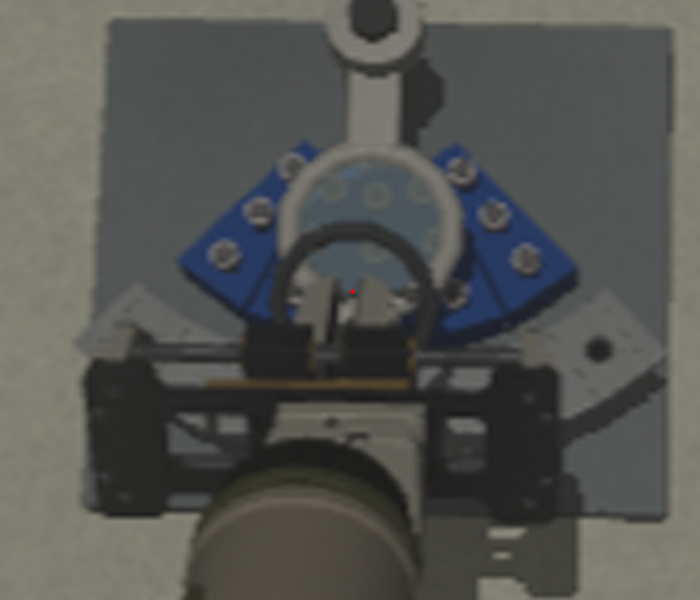

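carry_out --steps '[{"xyz": [0.5, 0, -0.5], "rot": [0, 0, 0]}, {"xyz": [1.0, 0, -1.0], "rot": [0, 0, 0]}, {"xyz": [1.4, 0, -1.4], "rot": [0, 0, 0]}, {"xyz": [1.8, 0, -1.8], "rot": [0, 0, 0]}, {"xyz": [2.0, 0, -2.0], "rot": [0, 0, 0]}, {"xyz": [2.0, 0, -2.0], "rot": [0, 0, 0]}, {"xyz": [2.0, 0, -2.0], "rot": [0, 0, 0]}]'

```text
t: 4.9
tool_pos: [0.6938, 0.0483, 0.1217]
orientation: [1.77, 1.749, 0.725]
force: [-0.0, -0.4, 0.5]
opening: 0.0096
```

```bash
python3 look.py 6
```

```text
scene px=(u+1258)/5,(v+786)/5
top px=(u+888)/5,(v+577)/5
5.0 [0.6939 0.0483 0.1222] [0.011 1.    0.001] [ 0.707 -0.007 -0.707] [-0.14  0.51  0.63] 0.009434228513006942
```

View pics/scene6.png

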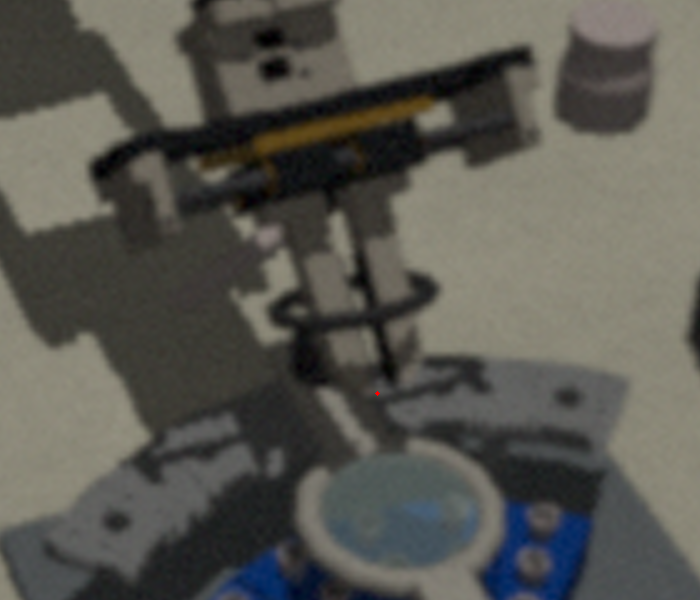

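View pics/top6.png

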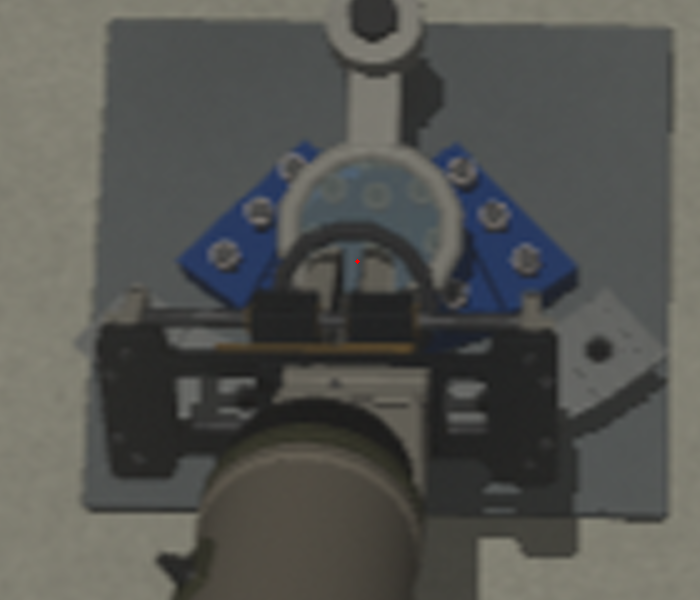

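carry_out --steps '[{"xyz": [0.3, 0, 0.3], "rot": [0, 0, 0]}, {"xyz": [0.6, 0, 0.6], "rot": [0, 0, 0]}, {"xyz": [0.9, 0, 0.9], "rot": [0, 0, 0]}, {"xyz": [1.0, 0, 1.0], "rot": [0, 0, 0]}, {"xyz": [1.0, 0, 1.0], "rot": [0, 0, 0]}]'

```text
t: 5.5
tool_pos: [0.7029, 0.0481, 0.1305]
orientation: [1.771, 1.751, 0.723]
force: [-4.7, -2.5, -1.4]
opening: 0.0093
```

carry_out --steps '[{"xyz": [0, 0, 0.2], "rot": [0, 0, 0]}, {"xyz": [0, 0, 0.4], "rot": [0, 0, 0]}, {"xyz": [0, 0, 0.6], "rot": [0, 0, 0]}, {"xyz": [0, 0, 0.6], "rot": [0, 0, 0]}]'

```text
t: 5.9
tool_pos: [0.7032, 0.0483, 0.1373]
orientation: [1.77, 1.75, 0.724]
force: [-5.9, -1.1, -3.4]
opening: 0.0096
```

```bash
python3 look.py 7
```

```text
scene px=(u+1258)/5,(v+786)/5
top px=(u+888)/5,(v+577)/5
6.0 [0.7032 0.0484 0.1373] [0.011 1.    0.001] [ 0.706 -0.007 -0.708] [-5.78 -1.04 -3.29] 0.00932362352055225
```

View pics/scene7.png

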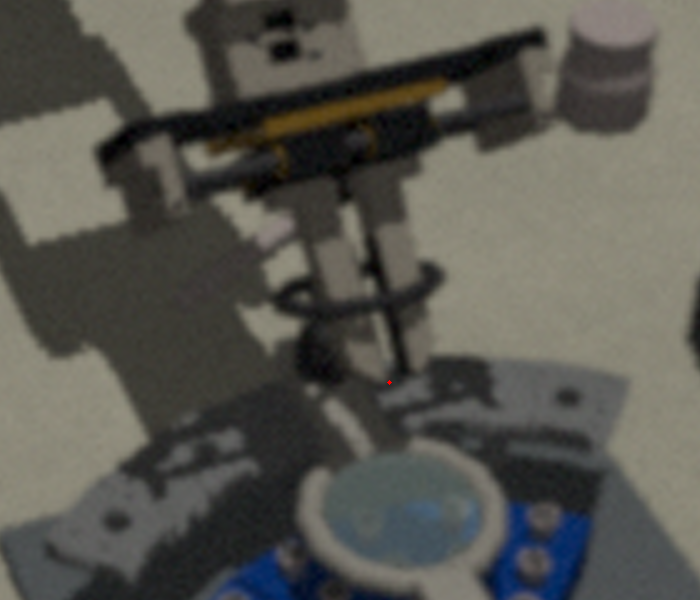

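View pics/top7.png

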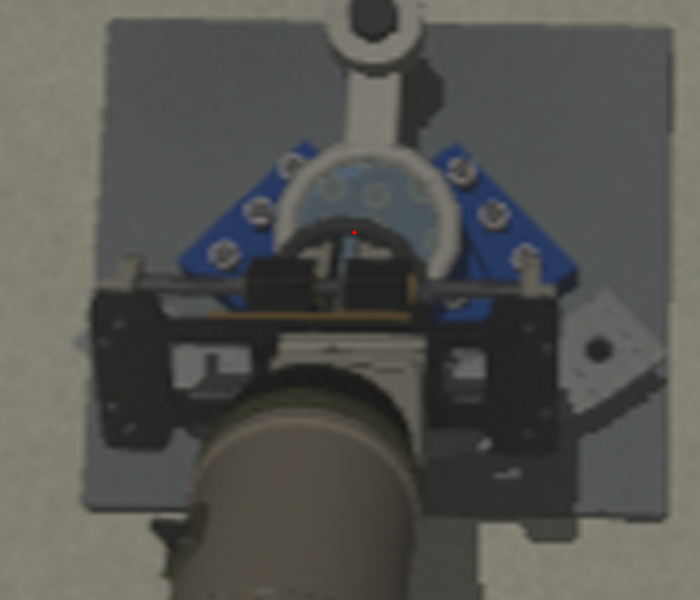

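carry_out --steps '[{"xyz": [0, 0, 0.2], "rot": [0, 0, 0]}, {"xyz": [0, 0, 0.4], "rot": [0, 0, 0]}, {"xyz": [0, 0, 0.6], "rot": [0, 0, 0]}, {"xyz": [0, 0, 0.8], "rot": [0, 0, 0]}, {"xyz": [0, 0, 1.0], "rot": [0, 0, 0]}, {"xyz": [0, 0, 1.2], "rot": [0, 0, 0]}, {"xyz": [0, 0, 1.2], "rot": [0, 0, 0]}, {"xyz": [0, 0, 1.2], "rot": [0, 0, 0]}]'

```text
t: 6.8
tool_pos: [0.7036, 0.0484, 0.1497]
orientation: [1.77, 1.749, 0.725]
force: [-4.7, 1.6, -5.7]
opening: 0.0092
```

```bash
python3 look.py 8
```

```text
scene px=(u+1258)/5,(v+786)/5
top px=(u+888)/5,(v+577)/5
6.9 [0.7037 0.0483 0.1497] [0.011 1.    0.001] [ 0.707 -0.007 -0.708] [-4.29  0.76 -5.7 ] 0.009365963722050412
```

View pics/scene8.png

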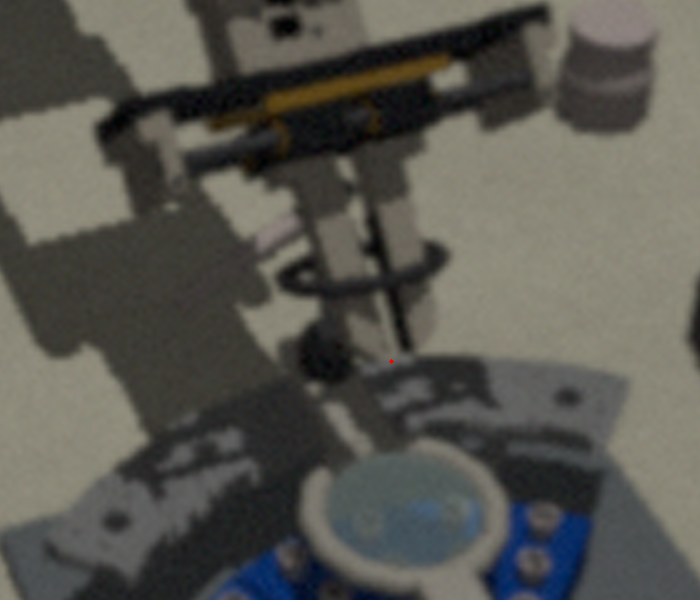

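View pics/top8.png

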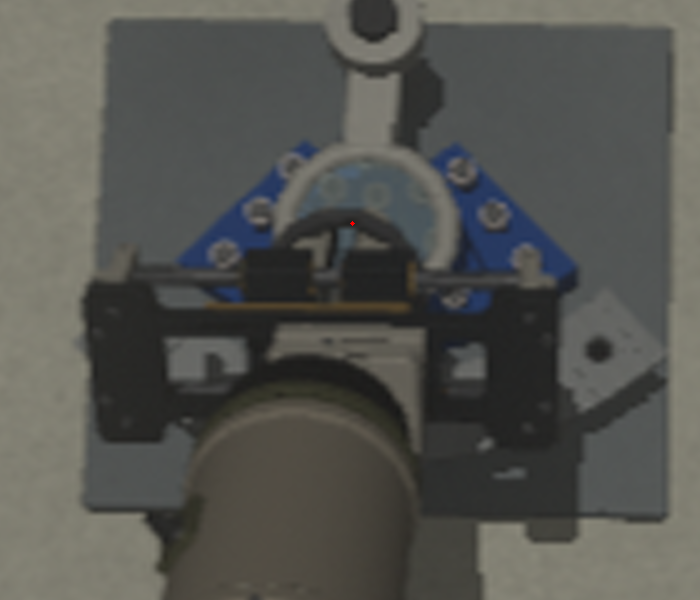

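carry_out --steps '[{"xyz": [0, -0.28, 0], "rot": [0, 0, 1.5]}, {"xyz": [0, -0.56, 0], "rot": [0, 0, 3]}, {"xyz": [0.02, -0.84, 0], "rot": [0, 0, 4.5]}, {"xyz": [0.03, -1.11, 0], "rot": [0, 0, 6]}, {"xyz": [0.06, -1.39, 0], "rot": [0, 0, 7.5]}, {"xyz": [0.09, -1.67, 0], "rot": [0, 0, 9]}, {"xyz": [0.13, -1.95, 0], "rot": [0, 0, 10.5]}, {"xyz": [0.17, -2.22, 0], "rot": [0, 0, 12]}, {"xyz": [0.17, -2.22, 0], "rot": [0, 0, 12]}, {"xyz": [0.17, -2.22, 0], "rot": [0, 0, 12]}]'

```text
t: 7.9
tool_pos: [0.7054, 0.0251, 0.1495]
orientation: [1.602, 1.953, 0.809]
force: [-5.2, -0.7, -5.9]
opening: 0.0092
```

```bash
python3 look.py 9
```

```text
scene px=(u+1258)/5,(v+786)/5
top px=(u+888)/5,(v+577)/5
8.0 [0.7054 0.0254 0.1495] [-0.197  0.98   0.   ] [ 0.693  0.139 -0.708] [-5.5  -1.22 -6.32] 0.009077398219013433
```

View pics/scene9.png

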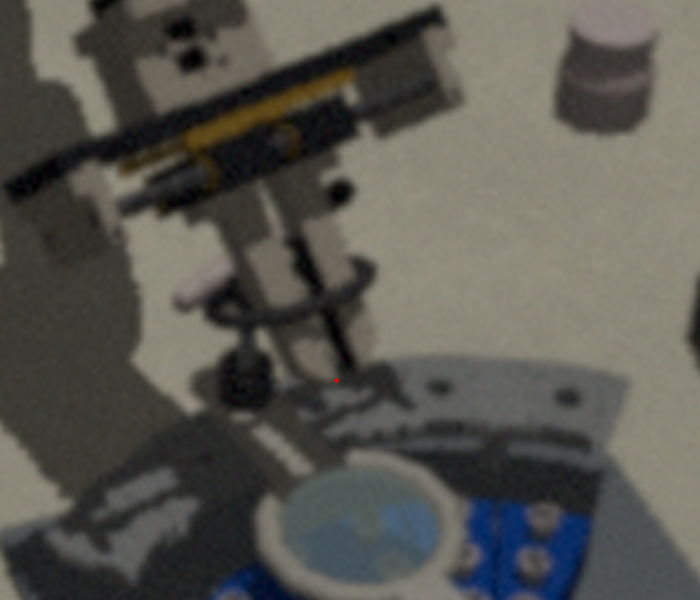

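View pics/top9.png

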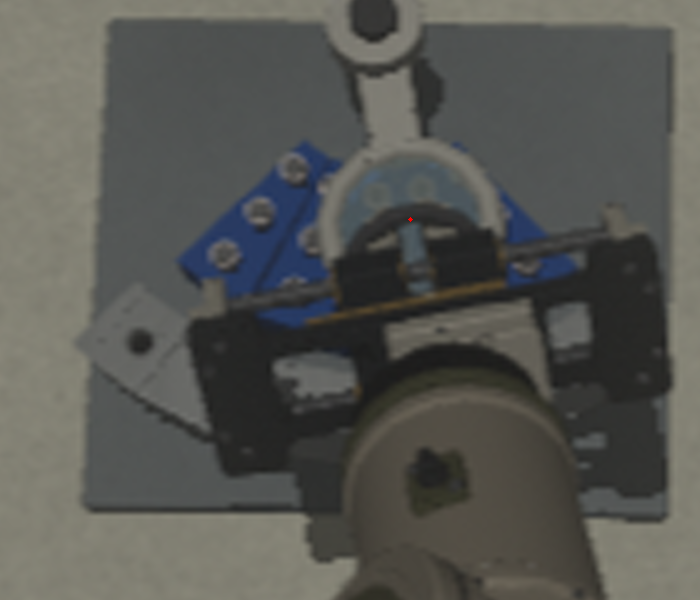

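```bash
python3 - <<'E'
from h import *
P=np.array([.8098,.0454]);yaw=-.0125
for a in range(0,28,2):
    t=yaw+np.radians(a); c=[*(P-.1*np.array([np.cos(t),np.sin(t)])),.094]
    print(a,proj('scene',c)[0]*5-[1258,786],proj('top',c)[0]*5-[888,577])
E
```

```text
0 [396.84597514 508.2130269 ] [367.02544657 224.63056987]
2 [389.5176999  510.40141998] [374.26407222 224.61734017]
4 [382.30360988 512.78616015] [381.50147546 224.36105341]
6 [375.21087385 515.36555148] [388.72838552 223.86203775]
8 [368.24662553 518.13775209] [395.93554625 223.12094744]
10 [361.41796148 521.10077159] [403.11372979 222.1387618 ]
12 [354.73193868 524.25246842] [410.25374999 220.91678361]
14 [348.19557177 527.59054695] [417.34647592 219.456637  ]
16 [341.81582986 531.11255456] [424.38284509 217.76026475]
18 [335.59963304 534.81587845] [431.35387671 215.82992508]
20 [329.55384838 538.69774246] [438.25068463 213.66818795]
22 [323.68528561 542.75520377] [445.06449018 211.27793073]
24 [318.00069226 546.98514949] [451.78663472 208.66233351]
26 [312.50674841 551.38429327] [458.40859204 205.82487381]
```

carry_out --steps '[{"xyz": [0.08, -0.29, 0], "rot": [0, 0, 1.6]}, {"xyz": [0.15, -0.59, 0], "rot": [0, 0, 3.3]}, {"xyz": [0.23, -0.88, 0], "rot": [0, 0, 4.9]}, {"xyz": [0.3, -1.17, 0], "rot": [0, 0, 6.5]}, {"xyz": [0.3, -1.17, 0], "rot": [0, 0, 6.5]}, {"xyz": [0.3, -1.17, 0], "rot": [0, 0, 6.5]}]'

```text
t: 8.6
tool_pos: [0.7085, 0.013, 0.1494]
orientation: [1.502, 2.059, 0.851]
force: [-6.2, -2.5, -5.1]
opening: 0.0096
```

```bash
python3 look.py 10
```

```text
scene px=(u+1258)/5,(v+786)/5
top px=(u+888)/5,(v+577)/5
8.7 [0.7084 0.0132 0.1494] [-0.306  0.952 -0.   ] [ 0.673  0.216 -0.708] [-5.89 -2.88 -4.68] 0.009125939753992063
```

View pics/scene10.png

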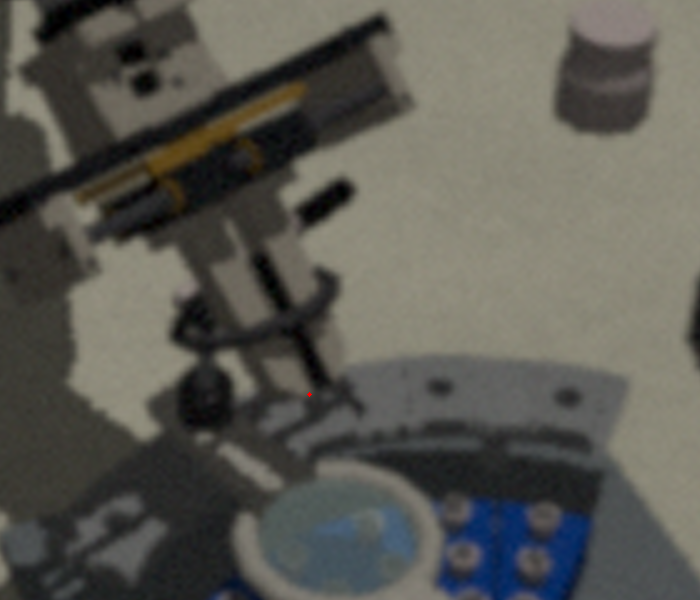

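View pics/top10.png

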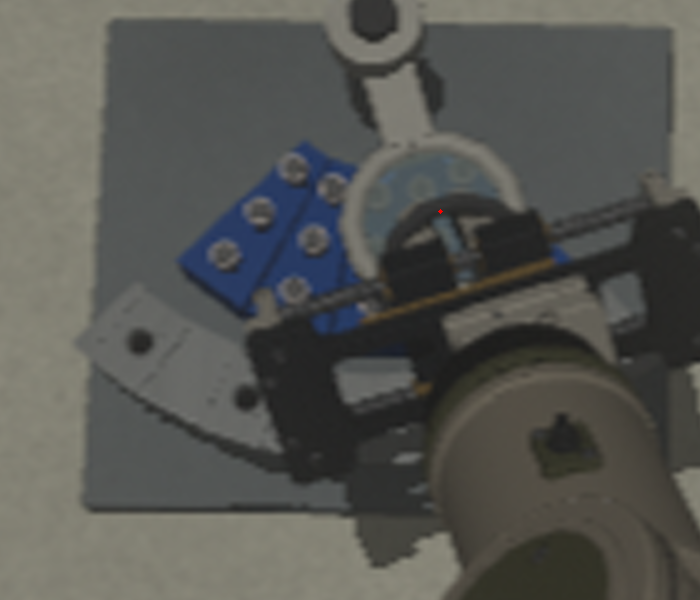

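carry_out --steps '[{"xyz": [0, 0, -0.2], "rot": [0, 0, 0]}, {"xyz": [0, 0, -0.4], "rot": [0, 0, 0]}, {"xyz": [0, 0, -0.6], "rot": [0, 0, 0]}, {"xyz": [0, 0, -0.8], "rot": [0, 0, 0]}, {"xyz": [0, 0, -1.0], "rot": [0, 0, 0]}, {"xyz": [0, 0, -1.2], "rot": [0, 0, 0]}, {"xyz": [0, 0, -1.4], "rot": [0, 0, 0]}, {"xyz": [0, 0, -1.4], "rot": [0, 0, 0]}]'

```text
t: 9.5
tool_pos: [0.7085, 0.0133, 0.1355]
orientation: [1.501, 2.059, 0.852]
force: [-7.2, -2.3, -4.0]
opening: 0.009
```

carry_out --steps '[{"xyz": [0, 0, -0.2], "rot": [0, 0, 0]}, {"xyz": [0, 0, -0.4], "rot": [0, 0, 0]}, {"xyz": [0, 0, -0.6], "rot": [0, 0, 0]}, {"xyz": [0, 0, -0.8], "rot": [0, 0, 0]}, {"xyz": [0, 0, -0.8], "rot": [0, 0, 0]}]'

```text
t: 10.0
tool_pos: [0.7099, 0.0136, 0.1302]
orientation: [1.501, 2.057, 0.85]
force: [-5.8, -1.9, -0.4]
opening: 0.0092
```

```bash
python3 look.py 11
```

```text
scene px=(u+1258)/5,(v+786)/5
top px=(u+888)/5,(v+577)/5
10.1 [0.7099 0.0136 0.1303] [-0.304  0.953 -0.002] [ 0.674  0.213 -0.707] [-6.07 -1.74 -1.12] 0.009158190078864608
```

View pics/scene11.png

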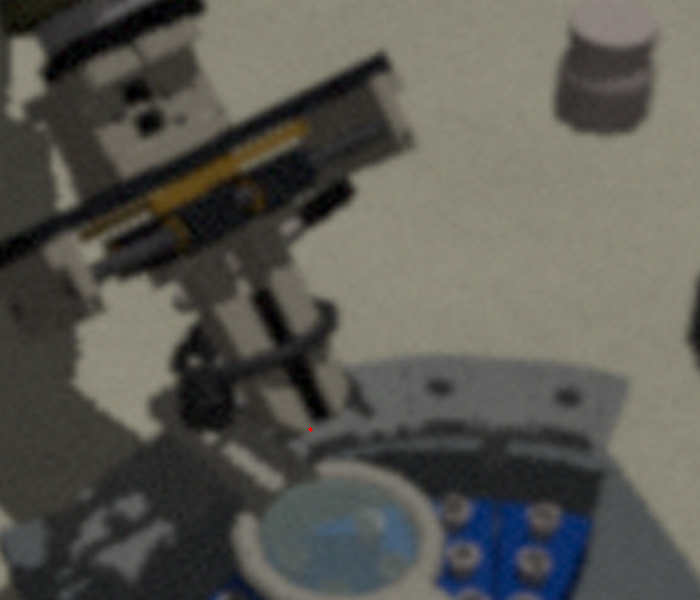

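View pics/top11.png

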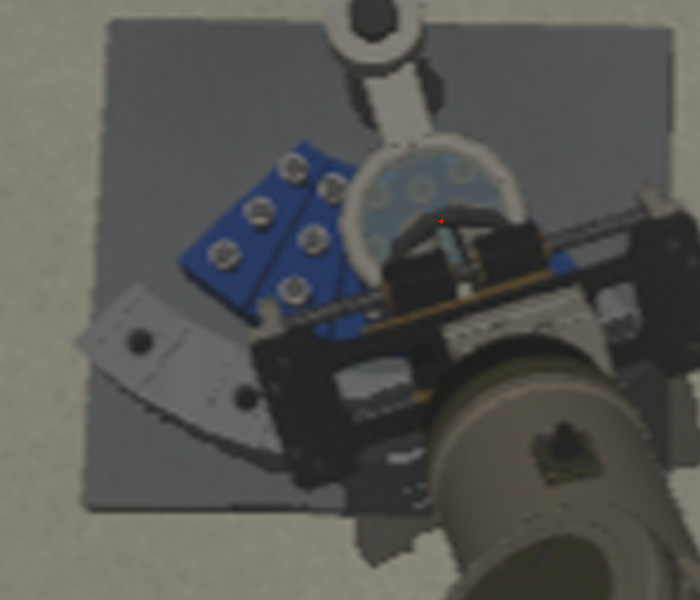

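carry_out --steps '[{"xyz": [-0.2, -0.06, 0], "rot": [0, 0, 0]}, {"xyz": [-0.4, -0.12, 0], "rot": [0, 0, 0]}, {"xyz": [-0.6, -0.18, 0], "rot": [0, 0, 0]}, {"xyz": [-0.6, -0.18, 0], "rot": [0, 0, 0]}]'

```text
t: 10.5
tool_pos: [0.7033, 0.0134, 0.1304]
orientation: [1.503, 2.058, 0.85]
force: [0.4, -0.1, 0.2]
opening: 0.0094
```

```bash
python3 look.py 12
```

```text
scene px=(u+1258)/5,(v+786)/5
top px=(u+888)/5,(v+577)/5
10.6 [0.7031 0.0136 0.1298] [-0.304  0.953  0.   ] [ 0.672  0.215 -0.709] [0.19 0.43 0.52] 0.009207094412084593
```

View pics/scene12.png

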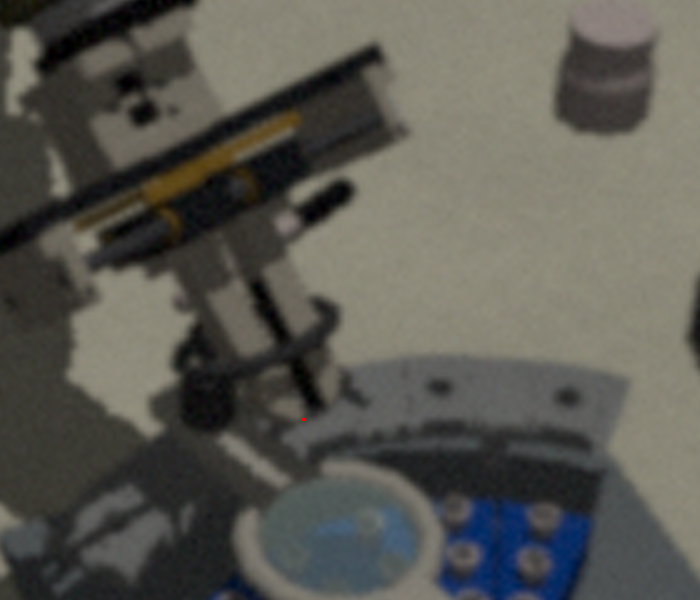

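```bash
python3 - <<'E'
from h import *
P=np.array([.8098,.0454]);yaw=-.0125
th=np.linspace(0,2*np.pi,120)
def ring(a,h):
    t=yaw+np.radians(a); er=-np.array([np.cos(t),np.sin(t),0]); et=np.array([-er[1],er[0],0])
    C=np.array([*P,0])+.158*er+[0,0,.166+h]; u=-er*np.cos(np.pi/6)+[0,0,.5]
    return C+.038*(np.outer(np.cos(th),u)+np.outer(np.sin(th),et))
for a,h in((0,0),(18,0),(18,.005),(18,.01),(18,.02)):
    q=proj('scene',ring(a,h))*5-[1258,786]; r=proj('top',ring(a,h))*5-[888,577]
    print(a,h,q.min(0).round(),q.max(0).round(),'at rightmost',q[q[:,0].argmax()].round(),'top',r.min(0).round(),r.max(0).round())
E
```

```text
0 0 [262. 276.] [438. 327.] at rightmost [438. 287.] top [265. 217.] [436. 383.]
18 0 [166. 301.] [337. 379.] at rightmost [337. 314.] top [376. 201.] [546. 369.]
18 0.005 [165. 292.] [338. 371.] at rightmost [338. 305.] top [375. 198.] [546. 366.]
18 0.01 [165. 284.] [338. 362.] at rightmost [338. 296.] top [374. 194.] [546. 363.]
18 0.02 [165. 266.] [339. 344.] at rightmost [339. 278.] top [372. 187.] [546. 358.]
```

carry_out --steps '[{"xyz": [-0.34, -0.11, 0.35], "rot": [0, 0, 0]}, {"xyz": [-0.67, -0.21, 0.71], "rot": [0, 0, 0]}, {"xyz": [-1.01, -0.32, 1.06], "rot": [0, 0, 0]}, {"xyz": [-1.34, -0.43, 1.42], "rot": [0, 0, 0]}, {"xyz": [-1.34, -0.43, 1.42], "rot": [0, 0, 0]}]'

```text
t: 11.1
tool_pos: [0.6894, 0.0091, 0.1443]
orientation: [1.504, 2.059, 0.85]
force: [0.3, -0.1, 0.0]
opening: 0.009
```

```bash
python3 look.py 13
```

```text
scene px=(u+1258)/5,(v+786)/5
top px=(u+888)/5,(v+577)/5
11.2 [0.6894 0.0092 0.1437] [-0.304  0.953  0.   ] [ 0.672  0.215 -0.709] [-0.31  0.02 -0.02] 0.00930186060975767
```

View pics/scene13.png

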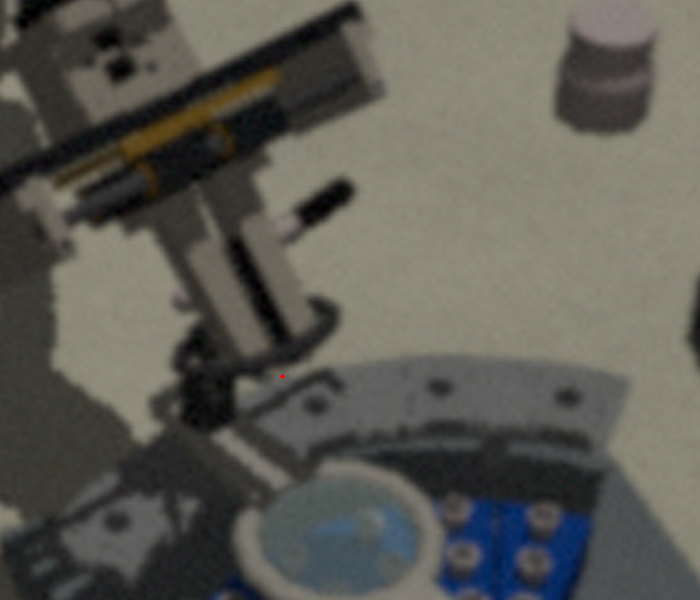

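carry_out --steps '[{"xyz": [-0.67, -0.21, 0.71], "rot": [0, 0, 0]}, {"xyz": [-1.34, -0.43, 1.42], "rot": [0, 0, 0]}, {"xyz": [-2.0, -0.64, 2.13], "rot": [0, 0, 0]}, {"xyz": [-2.7, -0.86, 2.84], "rot": [0, 0, 0]}, {"xyz": [-3.36, -1.07, 3.55], "rot": [0, 0, 0]}, {"xyz": [-4.7, -1.5, 4.96], "rot": [0, 0, 0]}, {"xyz": [-6.0, -1.9, 6.4], "rot": [0, 0, 0]}, {"xyz": [-7.0, -2.2, 8.5], "rot": [0, 0, 0]}, {"xyz": [-7.5, -2.4, 10], "rot": [0, 0, 0]}, {"xyz": [-7.5, -2.4, 10], "rot": [0, 0, 0]}]'

```text
t: 12.2
tool_pos: [0.6151, -0.0155, 0.2471]
orientation: [1.501, 2.056, 0.85]
force: [-0.3, 0.7, 0.4]
opening: 0.0092
```

```bash
python3 look.py 14; python3 -c "
from h import *
cv2.imwrite('pics/topfull.png',read_camera('top')[:,:,::-1])"
```

```text
scene px=(u+1258)/5,(v+786)/5
top px=(u+888)/5,(v+577)/5
12.3 [ 0.6144 -0.0148  0.2435] [-0.304  0.953  0.   ] [ 0.672  0.215 -0.709] [ 0.21 -0.95 -0.21] 0.009047571651445489
```

View pics/scene14.png

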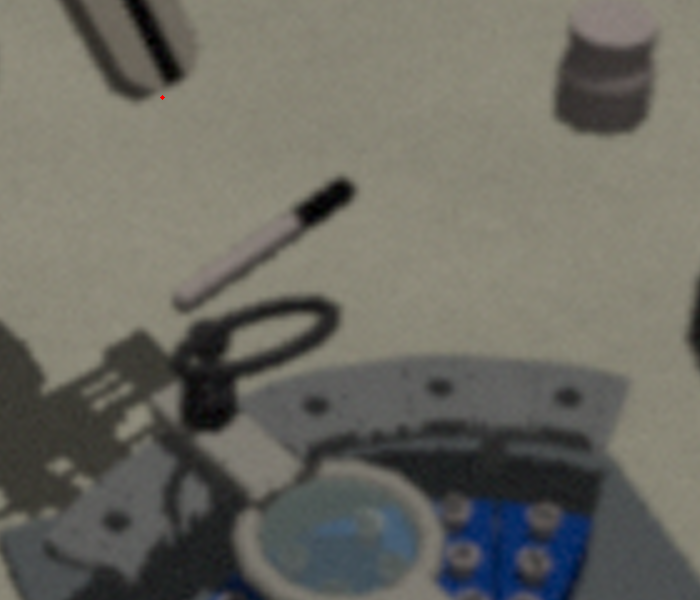

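View pics/top14.png

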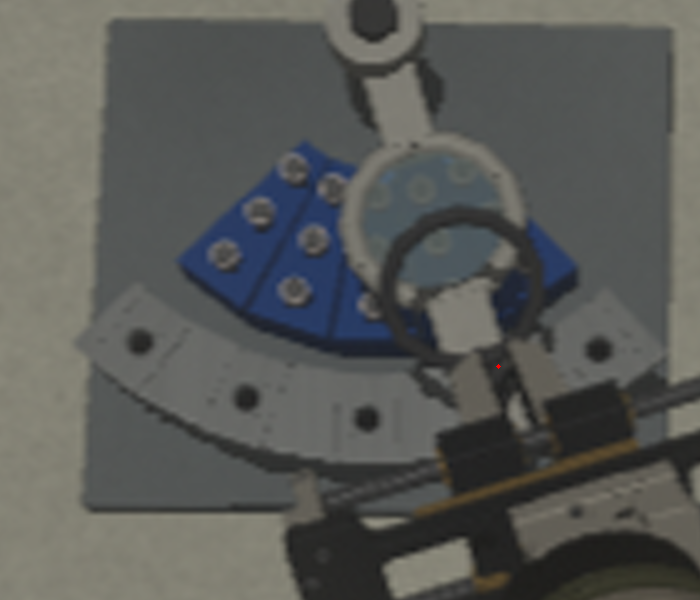

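View pics/topfull.png

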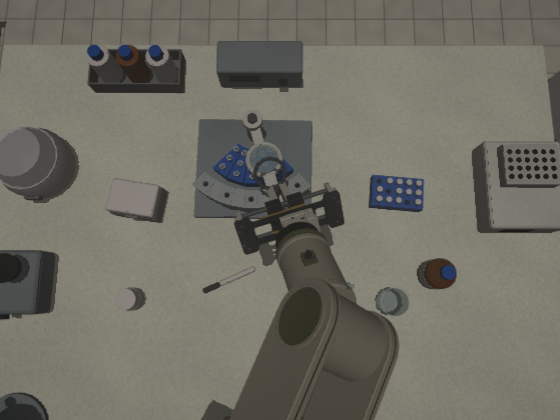

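```bash
python3 -c "
from plant import *
s=read_state();print(s['force'],s['dq'].round(4));close_job()"
```

```text
[ 0.18069312  0.52598074 -0.05257996] [0.0038 0.0168 0.0079 0.0006 0.0021 0.0014]
the job is handed in; nothing more can be done
```

I moved the magnifier on by one hole, to the robot's right, where the tube rack stands, and handed the job in at about 12.4 s. I hooked the two nearly closed fingertips through the ring, lifted the pin about 20 mm, swung the arm about 18 degrees, lowered the pin and drew the fingers out along their own axis.

**Last checks**
- **Arm angle:** the scene view gave about 18.4 degrees and the top view about 17.4 before I lowered the pin. After release, the ring's outline matched 18 degrees to within about 4 pixels in the five-times enlarged scene view.
- **Pin:** the ring's height in the scene view fits the pin fully home, to about 2 mm, not resting on the plate (10 mm up). The middle hole is visible and empty.
- **Forces:** about 9 N at most in the readings between moves, and about 0 N before handing in, with the tool clear of everything.
- **Loose things:** those visible in the last top view stood where they started. The forceps were hidden by the robot arm in that view, so I could not check them at the end. I never took the tool near them.

**What disagreed**
- **Fingertips:** in the pictures they sat about 35–40 mm short of where the reported tool position and nose length put them. I steered by the pictures instead.
- **Lowering:** the finger still pressed sideways on the ring with about 6 N when it was down, so I eased it outwards until the force vanished before drawing it out.

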